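# Set up the press fixture: spacer, then the wide ring from its hook

## Robot

A 6-joint arm with a two-finger parallel gripper is mounted at the origin on the work surface. World frame = base frame: x ahead of the robot, y to its left, z up, the work surface at z = 0. Lengths are in m, angles in rad, forces in N, time in s.
With the tool pointing down it reaches from about 0.425 to 1.125 m from the base axis. Payload 14.9 kg.
Tool frame: the origin (TCP) lies between the finger pads; the fingertips stand 8 mm ahead of it and the grasp point (between the pads) lies 11 mm behind it; z points along the fingers, y is the line along which they close (so a half turn about z gives the same grasp; the last joint's range is limited). The gripper opens to 91 mm and grips with 3 to 60 N. Pads are 32 mm wide; open, the fingers measure 118 mm over their backs; the gripper's body (76 mm by 178 mm) begins 60 mm behind the grasp point.
Start: joints at [-1.277, 0.379, 1.734, -0, 1.028, -0.033], TCP at [0.225, -0.663, 0.222] pointing down, gripper open.
Joint ranges: [-2.77, 2.77], [-0.74, 2.19], [0, 2.66], [-1.06, 4.2], [0.31, 2.87], [-3.08, 3.08]. Speed limits (rad/s): [1.89, 1.89, 2.39, 3.14, 3.14, 3.14].

## Interface

Orientations are given as a unit quaternion [x, y, z, w].
In Python, from bench import arm gives the robot as it stands. The module is installed in compiled form; this text tells all that it offers.
- The arm moves only by the tool drive_tool, never from a script. Its arguments are lists of equal length, an entry for each row: "xyz": the shift along the tool's x, y, z in m, a list of three; "spin": the turn about the tool's z in rad. A call has 1 to 5 rows; each row is the pose to reach, as a shift and turn from the pose commanded when the call began, along the tool's axes at that moment; what a row does not reach only later rows make up. A row lasts 1/8 s, in which the tool goes at most 62.5 mm and 10.7 degrees, less where a joint would pass 70% of its speed; a pose out of reach is approached as far as the arm can. A call with a gripper value outside its range is refused whole. "grip" is the finger opening in m, from 0 to 0.0912, set as the call begins (left out, the last holds). The fingers move at their own pace and stop on an object; "force" is the grip in N (left out, the last holds). Time passes only in rows, so rows that repeat a pose let the fingers close. It gives the time, the measured TCP pose, the force, the opening and the grip force at its end, in the units of the state.
- arm.read_state(): the state, without advancing time (a new reading comes with each control period).
- arm.read_camera(name): name is "side" or "top" or "wrist"; returns a dict with "color" (400x640x3 uint8, red, green, blue), "camera_matrix" (3x3 intrinsics, pixels), "xyz" and "attitude" of the camera in the world; the wrist camera has in their place "T_tool_cam" (4x4, takes a point from camera to tool coordinates, whose origin is the TCP and whose axes are the flange's). Camera axes: x right, y up, looking along -z (the intrinsics and any distortion apply to the point x, -y, -z); pixel columns grow to the right and rows downward; lengths in m; the calibration is good to about 2 mm. A picture is of the moment at which its call begins: read the wrist's pose just before it. There is no depth.
- arm.sign_off(): hands the job in; it is judged then, once.
The state is a dict: "time_s": time; "joint_pos": joint angles; "qvel": joint speeds; "effort": joint torques, N m; "tcp_pos": TCP position; "orientation": TCP orientation; "wrist_force": force on the tool from outside, world axes, zero at the start; "ft_torque": the same for the moment, N m; "gripper_width": finger opening in m; "grasp_force": force on a finger pad.
Only numpy, scipy, OpenCV 4.12 (cv2) and the standard library are available. Lean on these libraries where they do the work, as an engineer would, in place of code of your own. Each camera call takes 0.05 s, during which the arm holds its last target. There are 200 camera calls.

## Task

Set up the press fixture: thread the loose spacer collar from the bench onto the upright locating post, then lift the wider of the two hanging handled rings up and off its hook and lower it onto the same post, on top of the spacer. Both must end fully home, flat against what is beneath them, lowered rather than dropped, and let go. Leave the narrower ring hanging on its hook.

Things in the scene. Friction and masses are not known exactly. Their poses are not given: they have to be found in the camera images.
- fixture: dark steel base plate, 110 x 110 x 20 mm, fixed to the bench, with a steel locating post in its middle: 20 mm diameter, rising 42 mm above the plate (62 mm above the bench), the top 6 mm tapered to 12 mm diameter. Origin at the centre of the plate's underside, z up.
- seat (a point): point where the post's axis meets the top face of the base plate (20 mm above the bench), z up along the post
- spacer: loose plain steel collar lying flat on the bench: 44 mm outer diameter, 26 mm bore, 14 mm high, 0.1 kg. Origin at the centre of its underside, z along its axis.
- spacer_mid (a point): centre of the spacer's bore at half its height (7 mm above its underside), z along its axis
- rack: fixed blue rack, 300 mm wide: 16 mm crossbar along y, 165 mm up at x = 0. At y = +70 and -70 mm an 8 mm thick wire hook runs from it towards the rack's -x (roughly towards the robot), dips to x = -62 mm (axis 155 mm up) and turns up to its tip at x = -76 mm (axis 177 mm up). Base plate 80 x 300 x 12 mm. Origin on the bench, midway between its two posts.
- wide_ring: steel ring, 64 mm outer diameter, 26 mm bore, 14 mm high, 0.34 kg, with an 8 mm wire bail (legs at y = +-24 mm, crossbar along y, axis 84 mm above the underside). Hangs by the crossbar on one hook (either), underside 80 mm above the bench. To come off, it rises 25 to 45 mm, then moves 60 mm or more along the rack's -x. Origin: centre of underside, z up.
- wide_grip (a point): point 110 mm above the wide ring's underside, on its axis: middle of the round upright grip stub, 14 mm diameter, that stands on the bail's crossbar from 88 to 133 mm above the underside
- narrow_ring: the narrower handled ring, steel, 0.18 kg, on the other hook: ring 46 mm outer diameter, 26 mm bore, 14 mm high, bail legs at y = +-18 mm, same heights and grip stub as the wide one. Origin at the centre of its underside, z up. It stays hanging.
Not all that is in view belongs to the job. What is shaped like the spacer but green is not meant.

How it is judged:
At the end, for the whole second after the job is handed in: Spacer on the post, flat on the plate, and wide ring on the post, upright and flat on the spacer: each within 6 mm of the post axis, within 3 mm of its seated height, tilted under 0.08 rad, at rest. Narrow ring still on its hook, within 30 mm of its start (horizontal distance between each of spacer_mid, wide_ring and seat below 0.006 m and z of spacer_mid in the frame of seat between 0.004 and 0.01 m and angle between the z axis of spacer and the z axis of seat, either way round below 0.08 rad and z of wide_ring in the frame of seat between 0.011 and 0.017 m and angle between wide_ring's own z axis and vertical below 0.08 rad and linear speed of each of wide_ring, spacer below 0.02 m/s and distance of narrow_ring from where it was at the start of the episode below 0.03 m); the robot touches nothing.
It fails at once if the spacer is dropped onto the post (falls faster than 0.5 m/s) (horizontal distance between spacer_mid and seat below 0.008 m and z of spacer_mid in the frame of seat below 0.05 m and linear speed of spacer above 0.5 m/s).
It fails at once if the wide ring is dropped onto the post (falls faster than 0.5 m/s) (horizontal distance between wide_ring and seat below 0.008 m and z of wide_ring in the frame of seat below 0.05 m and linear speed of wide_ring above 0.5 m/s).
It also fails if it takes over 61 s, if anything falls off the work surface, if the arm or the gripper's body presses on something with over 40 N, if the wrist force passes 120 N, or if a joint passes its speed limit or range.

## Working session

There is one attempt and no reset: what is moved stays moved. The work goes in short steps, Python scripts to look and compute and a tool call to move; the robot and the scene stay as the last step left them, time stands still between calls to the robot, and variables do not carry over. Pictures are saved under pics/ and viewed, at most 10 in all, crops included, and the job is handed in when it is done.

Besides the shell and the picture viewer there is one more tool, called by a JSON object that holds its "name" and its "arguments", one argument or row to a line. drive_tool: Moves the arm, as the interface text tells. Its arguments: {"type":"object","properties":{"xyz":{"type":"array"},"spin":{"type":"array"},"grip":{"type":"number"},"force":{"type":"number"}},"required":["xyz","spin"]}

```bash
mkdir -p pics
cat > h.py <<'E'
import numpy as np, cv2
from scipy.spatial.transform import Rotation as R
from bench import arm
def cam(name,save=None):
    s=arm.read_state(); c=arm.read_camera(name); K=np.array(c["camera_matrix"])
    if name=="wrist":
        T=np.eye(4);T[:3,:3]=R.from_quat(s["orientation"]).as_matrix();T[:3,3]=s["tcp_pos"];T=T@np.array(c["T_tool_cam"])
    else:
        T=np.eye(4);a=np.array(c["attitude"]);T[:3,:3]=a if a.shape==(3,3) else R.from_quat(a).as_matrix();T[:3,3]=c["xyz"]
    if save: cv2.imwrite("pics/"+save+".png",c["color"][:,:,::-1])
    return c["color"],K,T,c
def ray(K,T,u,v):
    d=np.linalg.inv(K)@[u,v,1]; d=T[:3,:3]@(d*[1,-1,-1]); return T[:3,3],d/np.linalg.norm(d)
def plane(K,T,u,v,z):
    o,d=ray(K,T,u,v); return o+d*(z-o[2])/d[2]
def tri(*rs):
    A=sum(np.eye(3)-np.outer(d,d) for o,d in rs); b=sum((np.eye(3)-np.outer(d,d))@o for o,d in rs)
    p=np.linalg.solve(A,b); return p,[np.linalg.norm(np.cross(p-o,d)) for o,d in rs]
def proj(K,T,p):
    q=T[:3,:3].T@(np.array(p)-T[:3,3]); q=K@(q*[1,-1,-1]); return q[:2]/q[2]
E
python3 - <<'E'
from h import *
print({k:np.round(v,4).tolist() for k,v in arm.read_state().items()})
ims=[]
for n in("side","top","wrist"):
    i,K,T,c=cam(n,n+"0"); print(n,[k for k in c],np.round(K,1).tolist(),np.round(T,3).tolist(),c.get("distortion"))
E
```

```text
{'time_s': 0.0, 'joint_pos': [-1.2773, 0.3794, 1.7348, -0.0, 1.0285, -0.0333], 'qvel': [-0.0006, -0.0003, -0.0005, 0.0002, 0.0003, -0.0007], 'effort': [0.0013, -76.3715, -43.4374, 0.0652, 0.0424, -0.0001], 'tcp_pos': [0.2246, -0.6626, 0.2213], 'orientation': [0.9867, 0.1627, -0.0001, -0.0005], 'wrist_force': [0.8845, -0.0736, -0.4734], 'ft_torque': [0.0106, -0.0083, -0.0367], 'grasp_force': 0.0, 'gripper_width': 0.0914}
side ['color', 'camera_matrix', 'xyz', 'attitude'] [[361.8, 0.0, 315.8], [0.0, 361.8, 196.8], [0.0, 0.0, 1.0]] [[0.819, 0.408, -0.404, 0.195], [-0.574, 0.576, -0.582, -0.472], [-0.005, 0.708, 0.706, 0.665], [0.0, 0.0, 0.0, 1.0]] None
top ['color', 'camera_matrix', 'xyz', 'attitude'] [[473.2, 0.0, 316.7], [0.0, 473.2, 204.3], [0.0, 0.0, 1.0]] [[0.025, 0.991, -0.131, 0.381], [-1.0, 0.025, -0.001, -0.046], [0.002, 0.131, 0.991, 1.182], [0.0, 0.0, 0.0, 1.0]] None
wrist ['color', 'camera_matrix', 'T_tool_cam'] [[310.2, 0.0, 323.5], [0.0, 310.2, 197.5], [0.0, 0.0, 1.0]] [[0.322, 0.91, 0.261, 0.296], [-0.947, 0.31, 0.087, -0.636], [-0.001, -0.275, 0.962, 0.385], [0.0, 0.0, 0.0, 1.0]] None
```

View pics/side0.png

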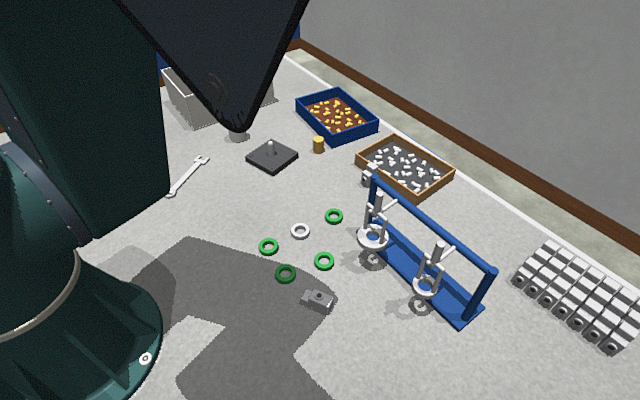

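View pics/top0.png

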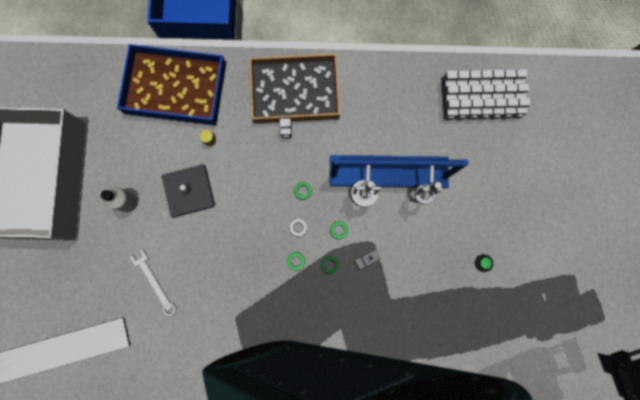

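The side view shows the white spacer at (300,231), the fixture post at (271,145), the larger ring at (373,238) and the smaller ring at (427,287). In the top view they are at (299,228), (184,188), (365,193) and (424,193).

There are five collar candidates in the top view. The ones at (303,190), (339,230), (295,262) and (330,265) are green, and (299,228) is bare steel, so that one is the spacer. The ring at top (365,193) has the bigger diameter, so it is the wide ring. I'll confirm both in an enlarged crop.

Run:
```python
from h import *
s=cv2.imread("pics/side0.png");t=cv2.imread("pics/top0.png")
def cr(i,x,y,w,h): return cv2.resize(i[y:y+h,x:x+w],(400,300),interpolation=cv2.INTER_CUBIC)
cv2.imwrite("pics/crop1.png",np.vstack([np.hstack([cr(s,340,180,120,90),cr(s,360,225,120,90)]),np.hstack([cr(t,340,140,120,90),cr(t,160,155,160,120)])]))
_,Ks,Ts,_=cam("side");_,Kt,Tt,_=cam("top")
def blob(im,c,r):
    hsv=cv2.cvtColor(im,cv2.COLOR_BGR2HSV); m=((hsv[...,1]<40)&(hsv[...,2]>195)).astype(np.uint8)
    x,y=c;k=np.zeros_like(m);k[y-r:y+r,x-r:x+r]=1;m*=k
    cs=max(cv2.findContours(m,cv2.RETR_EXTERNAL,cv2.CHAIN_APPROX_NONE)[0],key=cv2.contourArea)
    (u,v),(a,b),_=cv2.fitEllipse(cs);return u,v,a,b
a=blob(s,(300,231),16);b=blob(t,(299,228),16);print(a,b)
print("spacer tri",tri(ray(Ks,Ts,*a[:2]),ray(Kt,Tt,*b[:2])),plane(Ks,Ts,*a[:2],.01),plane(Kt,Tt,*b[:2],.01))
# plate corners, dark mask
for im,K,T,c in((s,Ks,Ts,(272,156)),(t,Kt,Tt,(188,190))):
    m=(im.max(2)<90).astype(np.uint8);r=35;k=np.zeros_like(m);k[c[1]-r:c[1]+r,c[0]-r:c[0]+r]=1;m*=k
    cs=max(cv2.findContours(m,cv2.RETR_EXTERNAL,cv2.CHAIN_APPROX_NONE)[0],key=cv2.contourArea)
    q=cv2.approxPolyDP(cs,5,True)[:,0];print("plate",q.tolist(),[plane(K,T,*p,.02)[:2].round(3).tolist() for p in q])
```

```text
Traceback (most recent call last):
ValueError: max() iterable argument is empty
```

View pics/crop1.png

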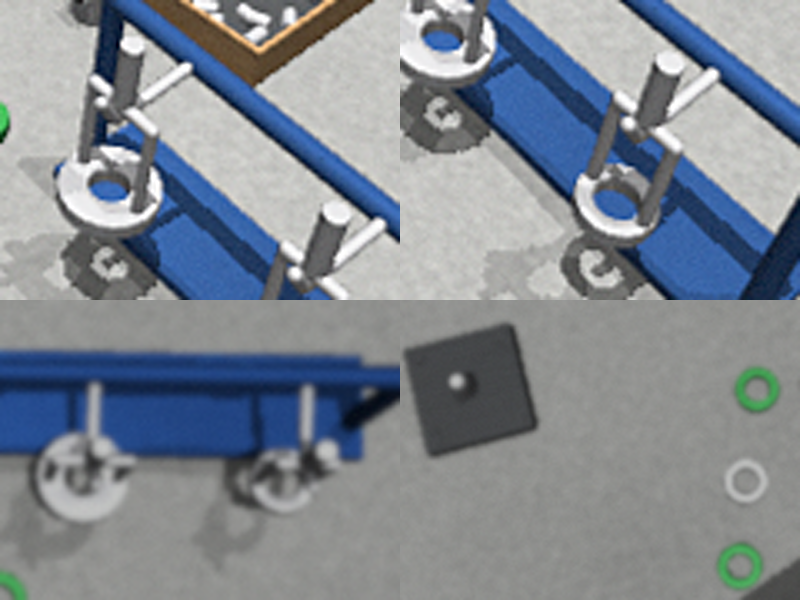

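The crop confirms it: the wide ring is at left, with its stub top at side (379.6,193.2) and top (378,189). The narrow ring is at right, and the spacer is the only bare-steel collar.

```bash
cat > m.py <<'E'
from h import *
s=cv2.imread("pics/side0.png");t=cv2.imread("pics/top0.png")
_,Ks,Ts,_=cam("side");_,Kt,Tt,_=cam("top")
def blob(im,c,r,d):
    x,y=c;w=im[y-r:y+r,x-r:x+r].astype(int);v=w.max(2);m=((v-np.median(v)>d)&(v-w.min(2)<40)).astype(np.uint8)
    cs=max(cv2.findContours(m,cv2.RETR_EXTERNAL,cv2.CHAIN_APPROX_NONE)[0],key=cv2.contourArea)
    q=cv2.fitEllipse(cs);return q[0][0]+x-r,q[0][1]+y-r,q[1]
def two(n,a,b,z):
    print(n,a,b,"tri",tri(ray(Ks,Ts,*a[:2]),ray(Kt,Tt,*b[:2])),"planes",plane(Ks,Ts,*a[:2],z).round(4),plane(Kt,Tt,*b[:2],z).round(4))
two("spacer",blob(s,(300,231),15,18),blob(t,(298,227),14,12),.014)
two("post",blob(s,(271,143),7,40),blob(t,(183,187),7,40),.062)
two("wide",(379.6,193.2),(378,189),.213)
two("narrow",(440.5,243.5),(438,187),.213)
for im,K,T,c in((s,Ks,Ts,(272,156)),(t,Kt,Tt,(188,190))):
    m=(im.max(2)<90).astype(np.uint8);r=32;k=np.zeros_like(m);k[c[1]-r:c[1]+r,c[0]-r:c[0]+r]=1;m*=k
    cs=max(cv2.findContours(m,cv2.RETR_EXTERNAL,cv2.CHAIN_APPROX_NONE)[0],key=cv2.contourArea)
    q=cv2.approxPolyDP(cs,5,True)[:,0];print("plate",q.tolist(),[plane(K,T,*map(float,p),.02)[:2].round(3).tolist() for p in q])
st=arm.read_state();print(R.from_quat(st["orientation"]).as_matrix().round(4).tolist())
E
python3 m.py
```

```text
spacer (299.67388916015625, 229.11439418792725, (13.1737060546875, 17.55198860168457)) (297.92901515960693, 226.67087745666504, (16.32703399658203, 16.697538375854492)) tri (array([4.77051243e-01, 3.45053421e-04, 1.11314804e-02]), [np.float64(0.001380013516367944), np.float64(0.0013800135163678183)]) planes [ 0.4746 -0.0012  0.014 ] [ 4.78e-01 -4.00e-04  1.40e-02]
post (270.1185622215271, 138.59500360488892, (6.400373935699463, 15.09177303314209)) (182.16636991500854, 186.7184019088745, (5.078675746917725, 5.844473361968994)) tri (array([0.56072041, 0.27483111, 0.07360008]), [np.float64(0.00035547475738126723), np.float64(0.00035547475738141734)]) planes [0.5676 0.2896 0.062 ] [0.5629 0.278  0.062 ]
wide (379.6, 193.2) (378, 189) tri (array([ 0.54031414, -0.16901392,  0.22848745]), [np.float64(0.0014395350065482275), np.float64(0.0014395350065481943)]) planes [ 0.5512 -0.1576  0.213 ] [ 0.5441 -0.1719  0.213 ]
narrow (440.5, 243.5) (438, 187) tri (array([ 0.55171387, -0.29658713,  0.21379557]), [np.float64(0.0004567845967564587), np.float64(0.00045678459675643177)]) planes [ 0.5528 -0.2965  0.213 ] [ 0.5515 -0.2965  0.213 ]
plate [[298, 157], [273, 171], [245, 157], [271, 175]] [[0.614, 0.22], [0.525, 0.208], [0.491, 0.307], [0.513, 0.197]]
plate [[204, 165], [162, 176], [173, 217], [214, 205]] [[0.626, 0.239], [0.596, 0.342], [0.494, 0.308], [0.526, 0.209]]
[[0.9471, 0.321, -0.0], [0.321, -0.9471, 0.0002], [0.0, -0.0002, -1.0]]
```

{"name": "drive_tool", "arguments": {
  "xyz": [
    [0.038,-0.046,0],
    [0.076,-0.092,0],
    [0.114,-0.138,0],
    [0.152,-0.184,0],
    [0.19,-0.23,0]
  ],
  "spin": [0,0,0,0,0]
}}

```text
time_s: 0.98
tcp_pos: [0.3312, -0.3824, 0.2221]
orientation: [0.987, 0.162, 0.0, 0.0]
wrist_force: [1.4, 0.3, 0.3]
gripper_width: 0.0911
grasp_force: 0.0
```

{"name": "drive_tool", "arguments": {
  "xyz": [
    [0.038,-0.046,0],
    [0.076,-0.092,0],
    [0.114,-0.138,0],
    [0.152,-0.184,0],
    [0.19,-0.23,0]
  ],
  "spin": [0,0,0,0,0]
}}

```text
time_s: 1.6
tcp_pos: [0.4374, -0.1035, 0.2223]
orientation: [0.987, 0.163, 0.0, 0.0]
wrist_force: [1.2, -1.4, 0.5]
gripper_width: 0.0916
grasp_force: 0.0
```

{"name": "drive_tool", "arguments": {
  "xyz": [
    [0.036,-0.043,0],
    [0.072,-0.086,0.0],
    [0.072,-0.086,0.03],
    [0.072,-0.086,0.03],
    [0.072,-0.086,0.03]
  ],
  "spin": [0,0.12,0.24,0.24,0.24]
}}

```text
time_s: 2.22
tcp_pos: [0.4776, -0.0012, 0.1926]
orientation: [0.999, 0.044, 0.0, 0.0]
wrist_force: [0.4, -1.0, 0.2]
gripper_width: 0.0911
grasp_force: 0.0
```

```bash
cat > w.py <<'E'
from h import *
import sys
def spacer(save):
    i,K,T,c=cam("wrist",save); im=i.astype(int)
    p=proj(K,T,[.477,0,.014]); v=im.max(2);m=((v>150)&(v-im.min(2)<30)).astype(np.uint8)
    H=cv2.findContours(m,cv2.RETR_CCOMP,cv2.CHAIN_APPROX_NONE);out=[]
    for q,h in zip(*[H[0],H[1][0]]):
        if len(q)>20 and h[3]>=0:
            (u,w),ax,_=cv2.fitEllipse(q); out.append((np.hypot(u-p[0],w-p[1]),u,w,ax,cv2.contourArea(q)))
    out.sort(key=lambda e:e[0]); print("pred",p)
    for o in out[:3]: print(o,plane(K,T,o[1],o[2],.014).round(4))
    return K,T
if __name__=="__main__": spacer("wr1"); i,K,T,c=cam("top","top1")
E
python3 w.py
```

```text
pred [324.05233881 179.23587507]
(np.float64(85.5496651090951), 408.82171630859375, 190.76400756835938, (40.44203186035156, 41.68278884887695), 1320.0) [ 0.4722 -0.0975  0.014 ]
(np.float64(193.8142603381191), 506.2627868652344, 113.1804428100586, (8.191597938537598, 12.723681449890137), 76.0) [ 0.566  -0.1869  0.014 ]
(np.float64(200.22815101335968), 517.5726928710938, 127.84341430664062, (29.828203201293945, 56.994232177734375), 982.5) [ 0.5521 -0.2029  0.014 ]
```

View pics/wr1.png

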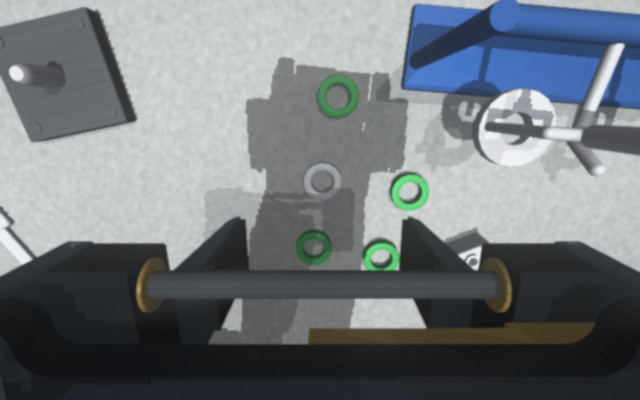

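The wrist view shows the spacer in shadow at (322,181), 2 px from the predicted spot. The post tip is at (18,74) and the wide ring's stub is at right.

```bash
cat > w2.py <<'E'
from h import *
def local(im,p,r,d):
    x,y=map(int,p);x0,y0=max(x-r,0),max(y-r,0);w=cv2.cvtColor(im[y0:y+r,x0:x+r],cv2.COLOR_RGB2GRAY).astype(int)
    m=(w-np.median(w)>d).astype(np.uint8);m=cv2.morphologyEx(m,cv2.MORPH_CLOSE,np.ones((3,3)))
    q=max(cv2.findContours(m,cv2.RETR_EXTERNAL,cv2.CHAIN_APPROX_NONE)[0],key=cv2.contourArea);e=cv2.fitEllipse(q)
    return e[0][0]+x0,e[0][1]+y0,np.round(e[1],1)
E
cat > a.py <<'E'
from w2 import *
i,K,T,c=cam("wrist")
for d in(12,20):
  u,v,ax=local(i,(322,181),26,d);print("spacer",u,v,ax,plane(K,T,u,v,.014).round(4), "diam",ax*(T[2,3]-.014)/K[0,0])
u,v,ax=local(i,(18,74),14,40);print("post",u,v,ax,plane(K,T,u,v,.062).round(4))
it,Kt,Tt,_=cam("top")
a=local(it,(183,187),8,40);print(a,tri(ray(K,T,u,v),ray(Kt,Tt,*a[:2])),proj(Kt,Tt,plane(K,T,u,v,.062)))
E
python3 a.py
```

```text
spacer 321.676965713501 180.10056114196777 [30.4 34.3] [0.4762 0.0024 0.014 ] diam [0.03359885 0.03790923]
spacer 321.69128799438477 180.01498794555664 [29.7 33.8] [0.4763 0.0024 0.014 ] diam [0.03282519 0.03735661]
post 16.734851837158203 74.03386974334717 [13.9 17.3] [0.5592 0.281  0.062 ]
(182.235493183136, 186.89171838760376, array([5.5, 5.8])) (array([0.56026704, 0.27569477, 0.06827823]), [np.float64(0.0012409721303682513), np.float64(0.0012409721303681858)]) [180.82972366 188.21804985]
```

{"name": "drive_tool", "arguments": {
  "xyz": [
    [-0.001,-0.003,0.045],
    [-0.001,-0.003,0.09],
    [-0.001,-0.003,0.09],
    [-0.001,-0.003,0.09]
  ],
  "spin": [0,0,0,0],
  "grip": 0.068,
  "force": 25
}}

```text
time_s: 2.92
tcp_pos: [0.4772, 0.0019, 0.1035]
orientation: [0.999, 0.043, 0.001, 0.0]
wrist_force: [0.7, -0.2, 0.3]
gripper_width: 0.0679
grasp_force: 0.0
```

Run:
```python
from w2 import *
i,K,T,c=cam("wrist","wr2");p=proj(K,T,[.4765,.0015,.014]);print(arm.read_state()["tcp_pos"],p)
for d in(12,20):
  u,v,ax=local(i,p,40,d);print("spacer",u,v,ax,plane(K,T,u,v,.014).round(4), "diam",ax*(T[2,3]-.014)/K[0,0])
```

```text
[0.47748171 0.00194557 0.10378822] [326.10147975 202.3681417 ]
spacer 323.066707611084 192.600492477417 [22.2 41.8] [0.4849 0.0048 0.014 ] diam [0.01813094 0.03413844]
spacer 323.0848922729492 192.43922424316406 [21.3 40.4] [0.485  0.0048 0.014 ] diam [0.0173959  0.03299505]
```

View pics/wr2.png

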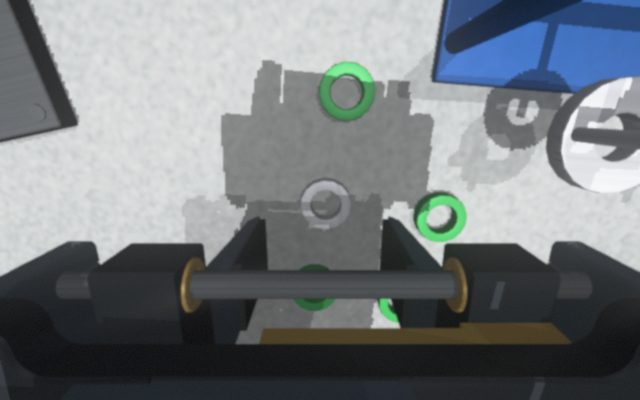

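The spacer is at (325,203), against (326,202) predicted, so its position is confirmed at about (0.476, 0.002).

{"name": "drive_tool", "arguments": {
  "xyz": [
    [-0.001,0,0.04],
    [-0.001,0,0.07],
    [-0.001,0,0.085],
    [-0.001,0,0.092],
    [-0.001,0,0.092]
  ],
  "spin": [0,0,0,0,0]
}}

```text
time_s: 3.6
tcp_pos: [0.4758, 0.002, 0.0105]
orientation: [0.999, 0.043, 0.0, 0.0]
wrist_force: [-0.9, 0.3, -0.1]
gripper_width: 0.0681
grasp_force: 0.0
```

{"name": "drive_tool", "arguments": {
  "xyz": [
    [0,0,0],
    [0,0,0],
    [0,0,0],
    [0,0,0],
    [0,0,0]
  ],
  "spin": [0,0,0,0,0],
  "grip": 0.03,
  "force": 25
}}

```text
time_s: 4.22
tcp_pos: [0.4756, 0.002, 0.0103]
orientation: [0.999, 0.043, 0.0, 0.0]
wrist_force: [-2.1, -0.7, 8.1]
gripper_width: 0.0424
grasp_force: 25.0
```

{"name": "drive_tool", "arguments": {
  "xyz": [
    [0,0,-0.05],
    [0,0,-0.1],
    [0.011,-0.027,-0.14],
    [0.033,-0.08,-0.15],
    [0.055,-0.133,-0.15]
  ],
  "spin": [0,0,0,0,0]
}}

```text
time_s: 4.85
tcp_pos: [0.5195, 0.1409, 0.1615]
orientation: [0.999, 0.043, 0.001, -0.0]
wrist_force: [0.8, -1.2, -0.8]
gripper_width: 0.0426
grasp_force: 25.0
```

{"name": "drive_tool", "arguments": {
  "xyz": [
    [0.022,-0.053,0],
    [0.043,-0.107,0],
    [0.054,-0.133,0],
    [0.054,-0.133,0],
    [0.054,-0.133,0]
  ],
  "spin": [0,0,0,0,0]
}}

```text
time_s: 5.48
tcp_pos: [0.5602, 0.2758, 0.1596]
orientation: [0.999, 0.043, -0.0, 0.0]
wrist_force: [-0.4, -0.2, -1.0]
gripper_width: 0.0427
grasp_force: 25.0
```

Run:
```python
from w2 import *
i,K,T,c=cam("wrist","wr3");print(arm.read_state()["tcp_pos"],arm.read_state()["gripper_width"])
p=proj(K,T,[.5605,.277,.062]);print("pred",p, "mid",proj(K,T,arm.read_state()["tcp_pos"]))
for d in(40,60):
  u,v,ax=local(i,p,22,d);print("post",u,v,ax,plane(K,T,u,v,.062).round(4))
```

```text
[0.56027939 0.27553783 0.15971713] 0.04246416353581354
pred [324.28972192 198.25008794] mid [327.25036052 246.15856359]
post 319.64238357543945 197.9645233154297 [11.8 14. ] [0.5604 0.2811 0.062 ]
post 322.52083587646484 217.4712028503418 [ 4.1 33. ] [0.5426 0.277  0.062 ]
```

View pics/wr3.png

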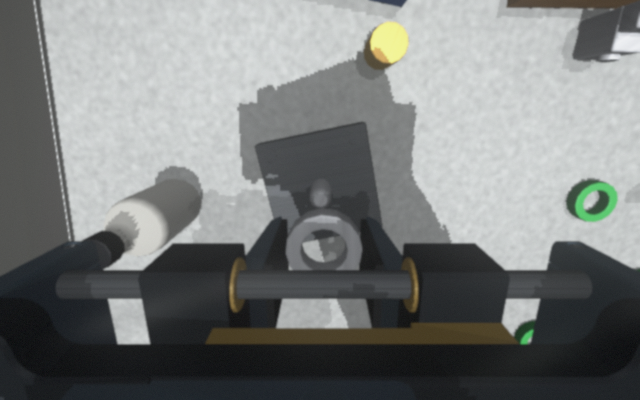

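Run:
```python
import cv2
i=cv2.imread("pics/wr3.png")[170:280,275:375];i=cv2.convertScaleAbs(i,alpha=1.5)
cv2.imwrite("pics/crop2.png",cv2.resize(i,(500,550),interpolation=cv2.INTER_CUBIC))
```

```text
(no output)
```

View pics/crop2.png

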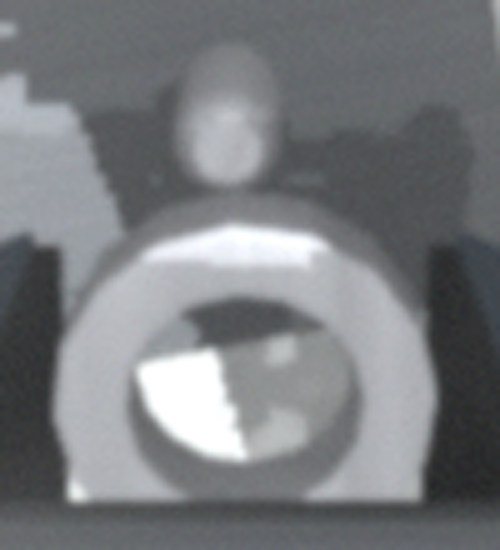

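Run:
```python
from w2 import *
i,K,T,c=cam("wrist")
a=plane(K,T,324,250.5,.1634);b=plane(K,T,320.5,198.3,.062);print(a,b,b-a,arm.read_state()["tcp_pos"],(a-arm.read_state()["tcp_pos"]))
it,Kt,Tt,_=cam("top");print(plane(Kt,Tt,182.2,186.8,.062),T)
```

```text
[0.55917522 0.2770328  0.1634    ] [0.56021999 0.28003208 0.062     ] [ 0.00104477  0.00299928 -0.1014    ] [0.56040826 0.27546521 0.15983939] [-0.00123304  0.00156758  0.00356061]
[0.56273067 0.27795153 0.062     ] [[ 8.67209260e-02  9.57660232e-01  2.74529346e-01  6.35880763e-01]
 [-9.96232624e-01  8.33083508e-02  2.40889409e-02  2.84019761e-01]
 [ 1.98433621e-04 -2.75584106e-01  9.61276943e-01  3.23427318e-01]
 [ 0.00000000e+00  0.00000000e+00  0.00000000e+00  1.00000000e+00]]
```

{"name": "drive_tool", "arguments": {
  "xyz": [
    [0.0018,-0.003,0.03],
    [0.0018,-0.003,0.06],
    [0.0018,-0.003,0.079],
    [0.0018,-0.003,0.082],
    [0.0018,-0.003,0.082]
  ],
  "spin": [0,0,0,0,0]
}}

```text
time_s: 6.25
tcp_pos: [0.5628, 0.2796, 0.0786]
orientation: [0.999, 0.043, 0.0, -0.0]
wrist_force: [0.3, -0.2, -1.1]
gripper_width: 0.0429
grasp_force: 25.0
```

Run:
```python
from w2 import *
im=[]
for n,s in(("wrist",(270,160,120,120)),("side",(240,100,70,70)),("top",(160,160,60,60))):
    i,K,T,c=cam(n,n+"4");x,y,w,h=s;im.append(cv2.resize(cv2.convertScaleAbs(i[y:y+h,x:x+w,::-1],alpha=1.4),(266,400),interpolation=cv2.INTER_CUBIC) if 0 else cv2.resize(cv2.convertScaleAbs(i[y:y+h,x:x+w,::-1],alpha=1.4),(266,266),interpolation=cv2.INTER_CUBIC))
cv2.imwrite("pics/crop3.png",np.hstack(im))
```

```text
(no output)
```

View pics/crop3.png

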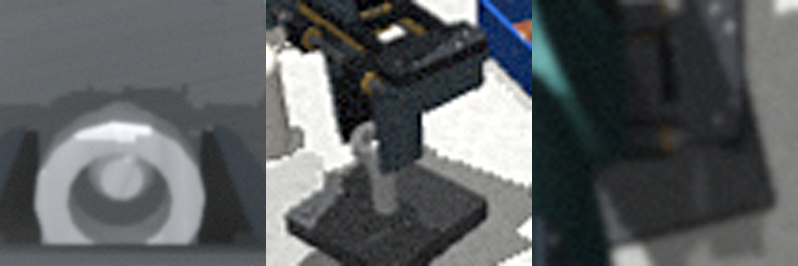

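Run:
```python
from w2 import *
i,K,T,c=cam("wrist");t=np.array(arm.read_state()["tcp_pos"])
g=cv2.cvtColor(i,cv2.COLOR_RGB2GRAY)[222:262,300:350]
m=cv2.threshold(g,0,255,cv2.THRESH_OTSU)[1]
for q in cv2.findContours(m,cv2.RETR_LIST,cv2.CHAIN_APPROX_NONE)[0]:
    if cv2.contourArea(q)>40: e=cv2.fitEllipse(q);print(e[0][0]+300,e[0][1]+222,e[1])
a=plane(K,T,324,250.5,t[2]+.0037)
for v in(238,240.3,242): b=plane(K,T,324.1,v,.062);print(a,b,(b-a).round(4))
```

```text
324.12756156921387 243.45522689819336 (51.301212310791016, 52.58452606201172)
[0.56177026 0.28136654 0.08256374] [0.56053941 0.28117615 0.062     ] [-0.0012 -0.0002 -0.0206]
[0.56177026 0.28136654 0.08256374] [0.5589785  0.28103861 0.062     ] [-0.0028 -0.0003 -0.0206]
[0.56177026 0.28136654 0.08256374] [0.55782037 0.28093656 0.062     ] [-0.0039 -0.0004 -0.0206]
```

{"name": "drive_tool", "arguments": {
  "xyz": [
    [-0.002,0,0],
    [-0.002,0,0.006],
    [-0.002,0,0.012],
    [-0.002,0,0.018],
    [-0.002,0,0.022]
  ],
  "spin": [0,0,0,0,0]
}}

```text
time_s: 7.08
tcp_pos: [0.5601, 0.2794, 0.0553]
orientation: [0.999, 0.043, -0.0, 0.0]
wrist_force: [0.2, -0.1, -2.6]
gripper_width: 0.0426
grasp_force: 25.0
```

Threaded over the taper with no contact, so I'll continue down.

{"name": "drive_tool", "arguments": {
  "xyz": [
    [0,0,0.008],
    [0,0,0.014],
    [0,0,0.019],
    [0,0,0.023],
    [0,0,0.0245]
  ],
  "spin": [0,0,0,0,0]
}}

```text
time_s: 7.7
tcp_pos: [0.5603, 0.2794, 0.0312]
orientation: [0.999, 0.043, -0.0, 0.0]
wrist_force: [0.6, 0.1, -0.5]
gripper_width: 0.0428
grasp_force: 25.0
```

{"name": "drive_tool", "arguments": {
  "xyz": [
    [0,0,0.0008],
    [0,0,0.0012],
    [0,0,0.0015],
    [0,0,0.0015]
  ],
  "spin": [0,0,0,0]
}}

```text
time_s: 8.2
tcp_pos: [0.5605, 0.2795, 0.0304]
orientation: [0.999, 0.043, 0.0, -0.0]
wrist_force: [-2.6, -0.8, 4.9]
gripper_width: 0.0428
grasp_force: 25.0
```

{"name": "drive_tool", "arguments": {
  "xyz": [
    [0,0,0],
    [0,0,0],
    [0,0,0]
  ],
  "spin": [0,0,0],
  "grip": 0.065
}}

```text
time_s: 8.57
tcp_pos: [0.5604, 0.2795, 0.0299]
orientation: [0.999, 0.043, 0.0, -0.0]
wrist_force: [0.0, -0.4, 0.3]
gripper_width: 0.0649
grasp_force: 0.0
```

{"name": "drive_tool", "arguments": {
  "xyz": [
    [0,0,-0.03],
    [0,0,-0.08],
    [0,0,-0.13],
    [0,0,-0.13],
    [0,0,-0.13]
  ],
  "spin": [0,0,0,0,0]
}}

```text
time_s: 9.2
tcp_pos: [0.56, 0.2793, 0.1595]
orientation: [0.999, 0.043, -0.0, 0.0]
wrist_force: [0.3, 0.9, -0.4]
gripper_width: 0.0651
grasp_force: 0.0
```

Run:
```python
from w2 import *
i,K,T,c=cam("wrist","wr5")
p=proj(K,T,[.5605,.279,.034]);x,y=map(int,p);print(p,arm.read_state()["tcp_pos"])
a=cv2.resize(cv2.convertScaleAbs(i[y-45:y+45,x-45:x+45,::-1],alpha=1.4),(400,400),interpolation=cv2.INTER_CUBIC)
j,Ks,Ts,_=cam("side","side5");q=proj(Ks,Ts,[.56,.279,.04]);X,Y=map(int,q)
b=cv2.resize(cv2.convertScaleAbs(j[Y-30:Y+30,X-30:X+30,::-1],alpha=1.2),(400,400),interpolation=cv2.INTER_CUBIC)
cv2.imwrite("pics/crop5.png",np.hstack([a,b]))
```

```text
[325.82020167 190.20358894] [0.55968648 0.27916375 0.15880467]
```

View pics/crop5.png

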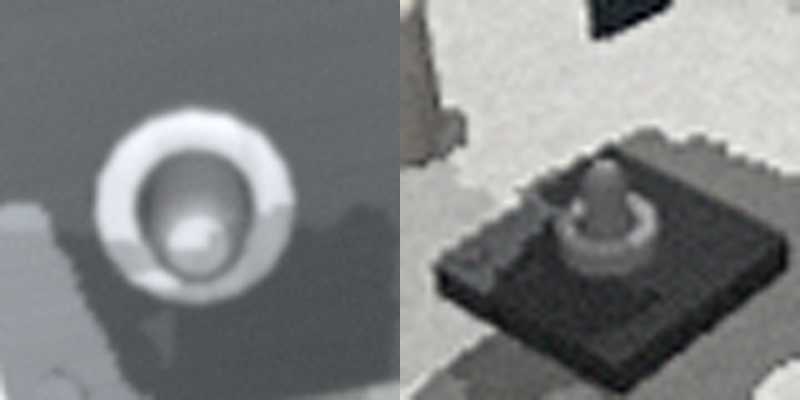

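The spacer sits flat on the plate around the post. Next I'll raise the arm and go over the wide ring.

{"name": "drive_tool", "arguments": {
  "xyz": [
    [0,0,-0.055],
    [-0.002,0.02,-0.11],
    [-0.009,0.075,-0.12],
    [-0.015,0.13,-0.12],
    [-0.022,0.185,-0.12]
  ],
  "spin": [0,0,0,0,0]
}}

```text
time_s: 9.93
tcp_pos: [0.5539, 0.0917, 0.2789]
orientation: [0.999, 0.044, -0.001, 0.0]
wrist_force: [0.1, 0.4, 0.0]
gripper_width: 0.0647
grasp_force: 0.0
```

{"name": "drive_tool", "arguments": {
  "xyz": [
    [-0.006,0.055,0],
    [-0.013,0.11,0],
    [-0.02,0.165,0],
    [-0.026,0.22,0],
    [-0.029,0.249,0]
  ],
  "spin": [0,0,0,0,0]
}}

```text
time_s: 10.55
tcp_pos: [0.5464, -0.1596, 0.2786]
orientation: [0.999, 0.043, -0.001, -0.0]
wrist_force: [1.0, 1.2, 0.6]
gripper_width: 0.0649
grasp_force: 0.0
```

{"name": "drive_tool", "arguments": {
  "xyz": [
    [0,0,0],
    [0,0,0]
  ],
  "spin": [0,0]
}}

```text
time_s: 10.8
tcp_pos: [0.5469, -0.1567, 0.279]
orientation: [0.999, 0.043, -0.001, -0.0]
wrist_force: [0.8, -0.0, -0.3]
gripper_width: 0.065
grasp_force: 0.0
```

Run:
```python
from w2 import *
i,K,T,c=cam("wrist","wr6");print(arm.read_state()["tcp_pos"],proj(K,T,[.547,-.158,.213]))
cv2.imwrite("pics/wr6.png",i[:,:,::-1])
# rack bar: blue mask lines
hsv=cv2.cvtColor(i,cv2.COLOR_RGB2HSV);m=((hsv[...,0]>100)&(hsv[...,0]<125)&(hsv[...,1]>120)).astype(np.uint8)*255
l=cv2.HoughLinesP(cv2.Canny(m,50,150),1,np.pi/360,40,minLineLength=80,maxLineGap=10)
for a in l[:8,0] if l is not None else []:
    p,q=plane(K,T,*map(float,a[:2]),.165),plane(K,T,*map(float,a[2:]),.165);print(a,p.round(3),q.round(3),np.degrees(np.arctan2(*(q-p)[:2])).round(1))
```

```text
[ 0.54695228 -0.15645405  0.27924773] [327.60418447 209.94246559]
[270  74 493  92] [ 0.646 -0.101  0.165] [ 0.648 -0.29   0.165] 179.3
[383 142 477 150] [ 0.599 -0.203  0.165] [ 0.599 -0.288  0.165] 179.8
[482 144 574 151] [ 0.605 -0.291  0.165] [ 0.606 -0.374  0.165] 179.3
[478 126 578 137] [ 0.62  -0.284  0.165] [ 0.618 -0.374  0.165] -179.0
[272  74 375  82] [ 0.646 -0.103  0.165] [ 0.648 -0.189  0.165] 179.2
```

View pics/wr6.png

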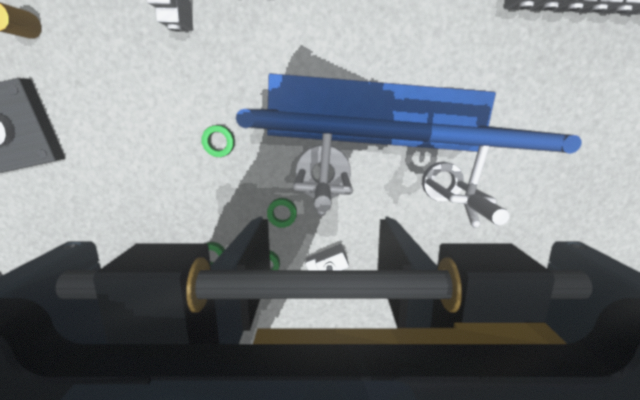

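The wrist view shows the wide ring's stub end at about (323,204), with its crossbar between (303,190) and (344,190). The rack bar runs along world y. The narrow ring's stub is at (497,214).

Run:
```python
from w2 import *
i,K,T,c=cam("wrist");t=np.array(arm.read_state()["tcp_pos"]);print(t)
g=cv2.cvtColor(i,cv2.COLOR_RGB2GRAY);print(g[190:222:2,312:336:2])
_,Ks,Ts,_=cam("side")
for v in(202,204,206):
    print(plane(K,T,323,v,.213).round(4),tri(ray(K,T,323,v),ray(Ks,Ts,379.6,193.2)))
print("narrow",plane(K,T,499,214,.213))
# post seen earlier from TCP (0.5597,0.2792,0.1588)
T2=T.copy();T2[:3,3]+=np.array([.5597,.2792,.1588])-t;print("post",plane(K,T2,323.9,199.7,.062),"spacer",plane(K,T2,323.9,191.6,.034))
```

```text
[ 0.54708018 -0.15633624  0.27949026]
[[136 117  93  87  90  91  94  91  90 121 170 173]
 [118 108  85  88  90  93  94  93  91 100 139 144]
 [129 118  87  88  93 100  98  94  91  95 120 129]
 [125 118  88 110 137 152 155 132 105  94 123 136]
 [108 102 114 159 174 177 178 173 147 106 150 176]
 [101 104 148 169 171 175 171 170 166 139 172 189]
 [102 115 159 167 170 169 166 166 164 154 174 187]
 [104 119 161 166 160 155 155 154 153 151 171 187]
 [104 113 146 154 138 130 130 130 130 137 179 193]
 [104 105 115 127 128 126 127 128 131 149 182 192]
 [105 105 104 121 127 127 128 129 151 175 185 189]
 [108 107 105 121 150 156 138 153 178 184 187 186]
 [107 104 102 108 125 133 140 176 187 189 188 185]
 [104 103 104 103 106 145 182 189 190 191 187 187]
 [106 106 106 108 131 175 189 187 188 189 190 189]
 [110 109 106 112 168 185 187 182 184 187 187 186]]
[ 0.5532 -0.1536  0.213 ] (array([ 0.55295777, -0.1545786 ,  0.21012061]), [np.float64(0.001116137006396816), np.float64(0.0011161370063969128)])
[ 0.5516 -0.1537  0.213 ] (array([ 0.55189977, -0.15501093,  0.21126078]), [np.float64(0.001499964251557119), np.float64(0.001499964251557038)])
[ 0.5499 -0.1539  0.213 ] (array([ 0.55084886, -0.15544105,  0.21239748]), [np.float64(0.0018812734612574092), np.float64(0.0018812734612574707)])
narrow [ 0.55552876 -0.29170056  0.213     ]
post [0.55880103 0.28061164 0.062     ] spacer [0.55866717 0.28058578 0.034     ]
```

The stub's height from two views is 0.211 m, against 0.213 m expected, and its spacing to the narrow stub is 138 mm, so the position is consistent: about (0.552, -0.1555).

{"name": "drive_tool", "arguments": {
  "xyz": [
    [0.005,0,0],
    [0.005,0,0.03],
    [0.005,0,0.06],
    [0.005,0,0.08],
    [0.005,0,0.089]
  ],
  "spin": [0.087,0.087,0.087,0.087,0.087],
  "grip": 0.045,
  "force": 40
}}

```text
time_s: 11.58
tcp_pos: [0.5519, -0.1564, 0.19]
orientation: [1.0, 0.0, -0.001, -0.0]
wrist_force: [0.4, 0.4, 0.9]
gripper_width: 0.0446
grasp_force: 0.0
```

{"name": "drive_tool", "arguments": {
  "xyz": [
    [0,0,0],
    [0,0,0],
    [0,0,0],
    [0,0,0],
    [0,0,0]
  ],
  "spin": [0,0,0,0,0],
  "grip": 0.02
}}

```text
time_s: 12.2
tcp_pos: [0.5522, -0.1569, 0.1911]
orientation: [1.0, -0.0, 0.0, 0.0]
wrist_force: [-0.5, 0.4, -0.0]
gripper_width: 0.0201
grasp_force: 0.0
```

Now I'll close firmly on the 14 mm stub.

{"name": "drive_tool", "arguments": {
  "xyz": [
    [0,0,0],
    [0,0,0],
    [0,0,0],
    [0,0,0]
  ],
  "spin": [0,0,0,0],
  "grip": 0.005,
  "force": 45
}}

```text
time_s: 12.7
tcp_pos: [0.5522, -0.1571, 0.191]
orientation: [1.0, -0.0, 0.0, 0.0]
wrist_force: [0.1, -3.7, 2.1]
gripper_width: 0.013
grasp_force: 45.0
```

{"name": "drive_tool", "arguments": {
  "xyz": [
    [0,0,-0.005],
    [0,0,-0.015],
    [0,0,-0.025],
    [0,0,-0.035],
    [0,0,-0.035]
  ],
  "spin": [0,0,0,0,0]
}}

```text
time_s: 13.32
tcp_pos: [0.5526, -0.157, 0.227]
orientation: [1.0, -0.0, 0.001, 0.0]
wrist_force: [0.4, -0.5, -3.8]
gripper_width: 0.0132
grasp_force: 44.9
```

```bash
cat > v.py <<'E'
from w2 import *
import sys
i,K,T,c=cam("wrist",sys.argv[1]);s=arm.read_state();t=np.array(s["tcp_pos"]);print(t,np.round(s["wrist_force"],1),np.round(s["ft_torque"],2))
# ring big ellipse: bright low-sat contours
m=cv2.cvtColor(i,cv2.COLOR_RGB2GRAY)
print("pred ring c",proj(K,T,t+[0,0,-.104+.0+0.0-0.0]),"left/right",proj(K,T,t+[0,.032,-.104]),proj(K,T,t+[0,-.032,-.104]))
E
python3 v.py wr7
```

```text
[ 0.55227135 -0.1569212   0.22636874] [-0.   0.2 -5.2] [ 0.02 -0.04 -0.01]
pred ring c [325.234687   196.94351408] left/right [289.66294867 196.93313044] [360.80193603 196.95389641]
```

The wrist carries about 4 N, which is the ring's weight. Now I'll move it out along the rack's -x.

{"name": "drive_tool", "arguments": {
  "xyz": [
    [-0.02,0,-0.002],
    [-0.045,0,-0.004],
    [-0.07,0,-0.004],
    [-0.09,0,-0.004],
    [-0.09,0,-0.004]
  ],
  "spin": [0,0,0,0,0]
}}

```text
time_s: 14.0
tcp_pos: [0.4606, -0.1568, 0.2298]
orientation: [1.0, -0.0, -0.0, -0.0]
wrist_force: [-0.6, 0.1, -4.0]
gripper_width: 0.013
grasp_force: 44.9
```

{"name": "drive_tool", "arguments": {
  "xyz": [
    [0.005,-0.02,0],
    [0.014,-0.06,0],
    [0.025,-0.11,0],
    [0.036,-0.16,0],
    [0.047,-0.21,0]
  ],
  "spin": [0,0,0,0,0]
}}

```text
time_s: 14.62
tcp_pos: [0.5098, 0.0549, 0.2301]
orientation: [1.0, -0.0, 0.0, -0.0]
wrist_force: [-0.4, -0.9, -3.4]
gripper_width: 0.0129
grasp_force: 44.9
```

{"name": "drive_tool", "arguments": {
  "xyz": [
    [0.011,-0.05,0],
    [0.023,-0.1,0],
    [0.034,-0.15,0],
    [0.045,-0.2,0],
    [0.051,-0.226,0]
  ],
  "spin": [0,0,0,0,0]
}}

```text
time_s: 15.25
tcp_pos: [0.5606, 0.2815, 0.2297]
orientation: [1.0, 0.001, 0.0, -0.0]
wrist_force: [0.3, -0.5, -3.7]
gripper_width: 0.0128
grasp_force: 45.0
```

{"name": "drive_tool", "arguments": {
  "xyz": [
    [0,0,0],
    [0,0,0],
    [0,0,0]
  ],
  "spin": [0,0,0]
}}

```text
time_s: 15.62
tcp_pos: [0.5602, 0.2781, 0.2299]
orientation: [1.0, -0.001, -0.0, 0.0]
wrist_force: [-0.0, 0.8, -4.1]
gripper_width: 0.013
grasp_force: 45.0
```

Run:
```python
from w2 import *
i,K,T,c=cam("wrist","wr8");t=np.array(arm.read_state()["tcp_pos"]);print(t)
p=proj(K,T,[.5588,.2806,.062]);o=proj(K,T,t+[0,.0016,-.097]);print("post pred",p,"ring top pred",o)
g=cv2.cvtColor(i,cv2.COLOR_RGB2GRAY);m=cv2.adaptiveThreshold(g,255,0,0,61,-12)
print(g[160:260:4,284:366:4])
```

```text
[0.56019867 0.27823048 0.22999422]
post pred [322.80374868 181.91821296] ring top pred [323.51180783 198.76053762]
[[ 74  75  71  70  70  68  68  82 130 152 151 141  87  66  70  68  66  67
   70  67  68]
 [117 117  79  70  70  69  73  97 108 127 131 116 100  77  67  68  68  68
   67  67  68]
 [115 116 111  66  63  99 152 161 161 160 161 159 160 157 116  76  66  67
   68  67  67]
 [115 116 106  81 128 157 158 155 155 155 155 155 154 154 155 149  79  66
   66  67  65]
 [113 105 101 126 148 148 150 149 148 147 147 148 147 148 148 147 141  74
   65  67  68]
 [117 104 119 150 150 150 149 148 148 147 148 147 147 148 150 150 150 138
   66  67  66]
 [109 103 151 154 152 152 151 150 146 140 134 140 149 149 151 150 151 151
   87  65  65]
 [105 111 147 146 147 146 145 140 145  99  84 106 115 143 144 143 145 145
  134  64  65]
 [112 129 147 147 146 146 136  67 124 130 110  99  68 108 144 143 144 143
  141  65  63]
 [123 133 130 105 141 143 100  56  59  58  55  55  52  62 142 142 104  95
  140  68  65]
 [151 137  82  79 106 115  85  63  54  54  54  52  55  65 145 135  73  79
  131  67  63]
 [161 
[... 540 characters left out ...]
5  46  48  44  31  62  71  70  71  68  74  42  32  42  42  41
  113 129 104]
 [110 113  59  44  44  41  34  49  69  73  71  68  66  37  27  42  42  43
   77 135 115]
 [151 117  47  45  46  37  30  46  72  71  72  69  64  36  30  40  43  41
   43 102 112]
 [165  70  45  44  43  36  33  48  71  71  71  68  65  35  31  38  42  41
   42  73 110]
 [ 53  36  40  44  45  34  32  52  71  71  70  69  65  35  29  36  43  41
   35  36  41]
 [ 35  35  40  45  44  34  31  57  70  72  70  71  65  39  30  33  44  43
   34  33  30]
 [ 37  36  40  46  43  38  33  60  71  75  84  73  66  44  31  30  42  43
   33  31  32]
 [ 38  39  42  48  44  37  33  67 102 113 115 109  93  49  32  28  41  43
   33  30  31]]
```

The bore's centre reads (323.5,199.5), matching the (323.5,198.8) prediction for an untilted ring. I'll shift slightly, then descend to just above the post.

{"name": "drive_tool", "arguments": {
  "xyz": [
    [-0.001,-0.0008,0.015],
    [-0.001,-0.0008,0.035],
    [-0.001,-0.0008,0.045],
    [-0.001,-0.0008,0.048],
    [-0.001,-0.0008,0.048]
  ],
  "spin": [0,0,0,0,0]
}}

```text
time_s: 16.3
tcp_pos: [0.5593, 0.28, 0.1818]
orientation: [1.0, -0.0, -0.0, 0.0]
wrist_force: [1.2, 0.1, -3.1]
gripper_width: 0.0125
grasp_force: 44.9
```

Run:
```python
from w2 import *
i,K,T,c=cam("wrist","wr9");t=np.array(arm.read_state()["tcp_pos"]);print(t)
print("post pred",proj(K,T,[.5588,.2806,.062]),"ring top",proj(K,T,t+[0,.0016,-.097]),"ring bottom",proj(K,T,t+[0,.0016,-.111]))
g=cv2.cvtColor(i,cv2.COLOR_RGB2GRAY);print(g[180:220:2,304:344:2])
```

```text
[0.5594688  0.28004327 0.18221131]
post pred [324.64436699 192.57446413] ring top [323.54655365 198.73322252] ring bottom [323.54420142 194.47804428]
[[152 153 151 150 150 151 150 151 149 150 151 150 151 150 151 151 150 151
  151 152]
 [155 154 154 154 153 153 151 151 150 151 150 151 152 152 153 152 152 152
  153 153]
 [155 154 154 153 154 153 148 141 136 135 137 138 142 149 151 153 152 151
  152 153]
 [153 153 152 151 149 136 116 105 107 120 129 125 113 122 142 150 149 151
  151 151]
 [148 149 148 145 126  84  85 102 128 145 150 147 131 104 107 136 146 146
  147 145]
 [147 147 145 136 118  73  87 110 143 150 150 146 143 128  92 101 137 145
  144 144]
 [147 148 139 135 135  86  85 112 148 151 149 144 146 139  97  83 119 143
  144 144]
 [147 147 127 123 126 108  86 107 145 150 145 143 146 135  92  90 112 136
  145 143]
 [146 141 113 115 117 121 100  88 114 124 129 141 139 112  86 109 108 128
  144 144]
 [123 117  93 109 114 120 116  97  87  94 104 120 104  88 101 115  99 120
  143 144]
 [116 111  80  87 107 116 118 117 104  89  87  91  98 110 115 112  89 120
  146 145]
 [116 115  87  65  77  98 109 113 112 110 111 113 113 110 110  98  80 128
  146 139]
 [116 114  97  70  60  61  74  93  98 100 102 103  99  88  74  72  85 116
  125 120]
 [113 115 108  83  67  61  56  58  62  62  62  64  62  58  66  74  99 112
  111 111]
 [115 114 112 102  79  69  64  60  58  54  57  59  64  69  73  92 112 113
  112 113]
 [115 115 114 114 102  81  73  70  69  67  68  71  75  79  95 111 115 113
  113 114]
 [113 113 112 112 111 105  94  83  79  77  78  83  90 104 113 111 110 110
  110 110]
 [110 110 111 110 113 112 111 111 109 108 108 114 113 113 110 112 111 111
  109 116]
 [ 89  92 112 113 112 115 114 114 115 114 116 114 114 113 114 113 111 112
   99  91]
 [ 51  64  93  97 103 111 113 112 113 112 112 111 113 110 112 108  97  95
   78  48]]
```

The post tip shows through the bore at (324.5,193), within 1 mm of concentric. I'll nudge 1 mm and thread it on.

{"name": "drive_tool", "arguments": {
  "xyz": [
    [-0.0005,0.001,0],
    [-0.0005,0.001,0.006],
    [-0.0005,0.001,0.012],
    [-0.0005,0.001,0.018],
    [-0.0005,0.001,0.022]
  ],
  "spin": [0,0,0,0,0]
}}

```text
time_s: 16.98
tcp_pos: [0.5585, 0.2789, 0.1593]
orientation: [1.0, -0.0, -0.0, 0.0]
wrist_force: [0.4, -0.7, -3.3]
gripper_width: 0.0131
grasp_force: 44.9
```

{"name": "drive_tool", "arguments": {
  "xyz": [
    [0,0,0.005],
    [0,0,0.009],
    [0,0,0.012],
    [0,0,0.0135],
    [0,0,0.0135]
  ],
  "spin": [0,0,0,0,0]
}}

```text
time_s: 17.6
tcp_pos: [0.5587, 0.2789, 0.1464]
orientation: [1.0, -0.0, -0.0, 0.0]
wrist_force: [0.0, -0.1, -3.6]
gripper_width: 0.0132
grasp_force: 44.9
```

{"name": "drive_tool", "arguments": {
  "xyz": [
    [0,0,0.0006],
    [0,0,0.0012],
    [0,0,0.0016],
    [0,0,0.0016]
  ],
  "spin": [0,0,0,0]
}}

```text
time_s: 18.1
tcp_pos: [0.5594, 0.2793, 0.1459]
orientation: [1.0, -0.0, 0.001, -0.0]
wrist_force: [-1.3, 0.2, 7.4]
gripper_width: 0.0129
grasp_force: 45.0
```

Contact at the expected height, with 7 N of push. I'll release and withdraw.

{"name": "drive_tool", "arguments": {
  "xyz": [
    [0,0,-0.0005],
    [0,0,-0.0005],
    [0,0,-0.0005],
    [0,0,-0.0005]
  ],
  "spin": [0,0,0,0],
  "grip": 0.045
}}

```text
time_s: 18.6
tcp_pos: [0.5587, 0.2789, 0.1453]
orientation: [1.0, -0.0, -0.0, 0.0]
wrist_force: [0.7, -0.2, -0.7]
gripper_width: 0.0451
grasp_force: 0.0
```

{"name": "drive_tool", "arguments": {
  "xyz": [
    [0,0,-0.02],
    [0,0,-0.06],
    [0,0,-0.11],
    [0,0,-0.13],
    [0,0,-0.13]
  ],
  "spin": [0,0,0,0,0]
}}

```text
time_s: 19.23
tcp_pos: [0.5593, 0.2792, 0.2773]
orientation: [1.0, -0.0, 0.001, -0.001]
wrist_force: [-0.1, 0.4, -0.2]
gripper_width: 0.045
grasp_force: 0.0
```

Run:
```python
from w2 import *
i,K,T,c=cam("wrist","wr10");t=np.array(arm.read_state()["tcp_pos"]);print(t)
b=[.559,.2806]
print("stub top pred seated",proj(K,T,b+[.167]),"ring top pred",proj(K,T,b+[.048]),"R",.032*K[0,0]/(T[2,3]-.048))
g=cv2.cvtColor(i,cv2.COLOR_RGB2GRAY);u,v=map(int,proj(K,T,b+[.167]));print(g[v-14:v+16:2,u-14:u+16:2])
_,th=cv2.threshold(g,0,255,cv2.THRESH_OTSU)
j,Ks,Ts,_=cam("side","side10");q=proj(Ks,Ts,[.559,.279,.167]);n=proj(Ks,Ts,[.5545,-.294,.213]);print("side stub pred",q,"narrow",n)
s0=cv2.cvtColor(cv2.imread("pics/side0.png"),cv2.COLOR_BGR2GRAY);gs=cv2.cvtColor(j,cv2.COLOR_RGB2GRAY)
print("narrow change",np.abs(gs[225:305,405:455].astype(int)-s0[225:305,405:455]).mean())
x,y=map(int,q);print(gs[y-10:y+14:2,x-12:x+14:2])
```

```text
[0.55857749 0.27886561 0.27548782]
stub top pred seated [324.00146956 195.36082184] ring top pred [323.98152989 170.77947417] R 25.238416662123996
[[125 120 119 116  91  77  80  81  79  88 115 120 118 119 117]
 [146 148 146 135  87  80  81  82  80  89 137 151 151 150 152]
 [153 153 151 131  83  80  83  84  80  82 130 152 152 151 153]
 [125 124 119  94  79  81  85  84  80  78 106 125 127 126 125]
 [119 112 113  94  80  98 110 111  95  83 109 137 140 139 123]
 [133 116 116  95 111 144 158 158 143 107 110 145 140 123  85]
 [108 106 111 109 145 157 160 157 153 140 112 122  92  68  58]
 [104 104 105 120 147 145 145 143 141 137 104  67  59  57  57]
 [106 105 107 124 138 121 118 117 116 116  90  60  58  58  59]
 [107 106 105 107 121 116 114 113 116 110  75  58  57  59  58]
 [104 104 103 104 107 112 113 112 109  87  61  57  57  58  60]
 [104 104 105 104 103 100 105 100  83  63  58  63  67  71  82]
 [103 104 103 103 102 104 105 106  94  78  76  86  89  93  91]
 [103 104 106 106 112 126 135 145 152 118  94  96  96  95  95]
 [109 115 126 138 161 181 173 166 166 143 100  94  94  96  94]]
side stub pred [265.47295623 108.34019396] narrow [440.00311009 241.94120575]
narrow change 16.42625
[[ 98  99  98  96  94  96 102  95  98  97 104 117 168]
 [ 94  95  94  99  97  96  96  98  98  91  94  97  86]
 [ 96  97  97  98  97  98  94  92 117 145  78 149 152]
 [ 93  98  96 101  94  98 154  76 110 153 172 169 175]
 [ 98  91 106 114  81  80 157 173 174 169 165 172 162]
 [ 84 108  77 160 176 160 112 139 169 168 170 170 172]
 [156 168 177 171 173 116  89  80 161 168 171 172 173]
 [175 172 171 169 174 132  69  77 168 166 167 172 170]
 [175 172 171 169 172 130  69  72 160 173 172 165 174]
 [171 173 171 171 172 175  70  81 128 175 171 171 170]
 [171 171 172 173 176 184  68  73 100 185 170 164 176]
 [173 170 168 171 157 133  76  73  85 176 172 170 174]]
```

Run:
```python
from w2 import *
a=cv2.imread("pics/side0.png");b,_,_,_=cam("side");b=b[:,:,::-1].copy()
t=a[235:300,410:455];r=cv2.matchTemplate(b[215:320,390:475].copy(),t,cv2.TM_CCOEFF_NORMED);_,m,_,l=cv2.minMaxLoc(r);print("narrow shift px",l[0]-20,l[1]-20,m)
if m>.7 and abs(l[0]-20)<4 and abs(l[1]-20)<4: print(arm.sign_off())
```

```text
narrow shift px 0 0 0.9968408942222595
the job is handed in; nothing more can be done
None
```

The spacer is home on the plate and the wide ring sits flat on top of it on the post. Both were lowered and let go, the narrow ring has not moved on its hook, and the job was handed in at about 19 s; the handover returned no verdict.

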